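# Nip a wooden block under a hold-down stand and lock the feed

## Robot

A 6-joint arm with a two-finger parallel gripper is mounted at the origin on the work surface; the furniture and walls round the work are solid. World frame = base frame: x ahead of the robot, y to its left, z up, the work surface at z = 0. Lengths are in mm, angles in rad, forces in N, time in s.
With the tool pointing down it reaches from about 275 to 750 mm from the base axis. Payload 10.2 kg.
Tool frame: the origin (TCP) lies where the fingers leave the gripper's body, on its centre line; the fingertips stand 73 mm ahead of it and the grasp point (between the pads) lies 54 mm ahead of it; z points along the fingers, y is the line along which they close (so a half turn about z gives the same grasp; the last joint's range is limited). The gripper opens to 85 mm and grips with 20 to 120 N. Pads are 22 mm wide; open, the fingers measure 114 mm over their backs; the gripper's body (76 mm by 85 mm) begins 54 mm behind the grasp point. The pads swing forward as they close: fully open they stand 13 mm farther back than shut.
Start: joints at [-1.42, 0.313, 1.498, -0, 1.331, -0.223], TCP at [191.695, -488.759, 303.894] pointing down, gripper open.
Joint ranges: [-2.94, 2.94], [-0.97, 2.17], [0.19, 2.56], [-1.23, 4.37], [0.02, 3.11], [-2.88, 2.88]. Speed limits (rad/s): [2.39, 2.39, 3.01, 3.14, 3.14, 3.14].

## Interface

Orientations are given as a unit quaternion [w, x, y, z].
In Python, from rig import ctrl gives the robot as it stands.
- The arm moves only by the shell command python3 -m creep 'ROWS' [OPENING] [FORCE]. ROWS is JSON, a list that holds one entry, the list of rows, each a list of 6 numbers: the shift along the world's x, y, z in units of 25 mm (1.0 is 25 mm), then the turn, a rotation vector about the world's x, y, z in units of 5 degrees (1.0 is 5 degrees). In form: [[[x, y, z, ax, ay, az], ...]]. A call has 1 to 20 rows; each row is the pose to reach, as a shift and turn from the pose commanded when the call began; what a row does not reach only later rows make up. A row lasts 1/12 s, in which the tool goes at most 41.7 mm and 7.16 degrees, less where a joint would pass 70% of its speed; a pose out of reach is approached as far as the arm can. A call with a gripper value outside its range is refused whole. OPENING is the finger opening in mm, from 0 to 85.4, set as the call begins (- or left out, the last holds). The fingers move at their own pace and stop on an object; FORCE is the grip in N (left out, the last holds). Time passes only in rows, so rows that repeat a pose let the fingers close. It gives the time, the measured TCP pose, the force, the opening and the grip force at its end, in the units of the state.
- ctrl.sense(): the state, without advancing time (a new reading comes with each control period).
- ctrl.capture(name): name is "side" or "top"; returns a dict with "image" (420x560x3 uint8, red, green, blue), "fx", "fy", "cx", "cy" (pixels), "R" (3x3) and "t" (3): a world point X has camera coordinates R X + t. Camera axes: x right, y down, z forward; pixel columns grow to the right and rows downward; lengths in mm; the calibration is good to about 2 mm. A picture is of the moment at which its call begins. There is no depth.
- ctrl.finish_job(): hands the job in; it is judged then, once.
The state is a dict: "time_s": time; "joints": joint angles; "dq": joint speeds; "tau": joint torques, N m; "eef_pos": TCP position; "ee_rot": TCP orientation; "force": force on the tool from outside, world axes, zero at the start; "wrist_torque": the same for the moment, N m; "grip_width": opening from 0.0 (shut) to 1.0 (fully open); "grip_force": force on a finger pad.
Only numpy, scipy, OpenCV 4.12 (cv2) and the standard library are available. Lean on these libraries where they do the work, as an engineer would, in place of code of your own. Each camera call takes 0.05 s, during which the arm holds its last target. There are 200 camera calls.

## Task

Nip the wooden block under the hold-down stand: turn the small red inner knob clockwise, feeling for the foot to come down on the wooden block and then on until it presses with about 15 N (never as much as 35 N), without turning the dark outer ring round it. Let go, then turn the outer ring clockwise fully home to its stop to lock the feed, without turning the red knob or changing the nip. Leave the wooden block where it lies, do not disturb the yellow tape measure, and let go at the end.

Things in the scene. Friction and masses are not known exactly. Their poses are not given: they have to be found in the camera images.
- stand: Blue cast hold-down stand, bolted down. Origin on the vertical axis of knob, ring and foot, at worktop height; column at its +x, 88 to 132 mm off. Arm top 118 mm above the worktop, then a steel neck 36 mm across. A brass foot 28 mm across under the arm starts 2 to 10 mm above the block (not given more exactly, differs each time). Only the foot touches the block.
- knob_grip (a point): Point to grip the red inner knob: round, 28 mm across, ribbed, 162 to 187 mm above the worktop. This point is on its axis at 182 mm, 5 mm below its top (keep fingertips above the ring, whose top is at 156 mm). z up; the point turns with the knob; the white line on top points along its -x.
- feed_knob (a joint): Red knob, rad: 0 at start, grows clockwise from above, no stop in use. 1 rad lowers the foot 6 mm. Steady drag 0.16 N m; stays where left. Once the foot bears, a spring makes the load grow by 6 N per 0.1 rad; each N adds 0.006 N m to the torque on the hand, turning or halted after a small turn: 15 N is 0.09 N m above the level before touch and 0.25 rad past first touch.
- ring_grip (a point): Point to grip the dark outer ring: round, 54 mm across, knurled, 138 to 156 mm above the worktop; this point is on its axis at 147 mm, half-way up. The arm below is at 118 mm; the red knob stands up to 40 mm above this point, between the fingers. z up, turns with the ring.
- ring_mark (a point): White mark on the top of the outer ring near its rim, 25 mm from the axis along the ring's own -x.
- lock_ring (a joint): Angle of the outer ring, rad: 0 to 0.3 at the start (unlocked), growing clockwise seen from above to a hard stop at 1.3 (locked). Drag 0.12 N m, stays where it is left, does not turn the red knob.
- wood_block: Light wooden block 130 (x) x 161 (y) x 46 mm high, about 0.6 kg, loose on the worktop under the foot, roughly square to the stand. Origin at the centre of its underside.
- tape_measure: Yellow tape measure 39x83x66 mm, loose on the worktop, a bystander. Origin at the centre of its underside.

How it is judged:
By the outcome, as a careful person would: the job done as asked, in the order asked, and still so for the second after the job is handed in, with the robot touching nothing.
It also fails if it takes over 64 s, if anything falls off the work surface, if the arm or the gripper's body presses on something with over 40 N, if the wrist force passes 120 N, or if a joint passes its speed limit or range.

## Working session

There is one attempt and no reset: what is moved stays moved. The work goes in short steps, Python scripts to look and compute and a shell command to move; the robot and the scene stay as the last step left them, time stands still between calls to the robot, and variables do not carry over. Pictures are saved under pics/ and viewed, at most 10 in all, crops included, and the job is handed in when it is done.

```bash
mkdir -p pics; cat > h.py <<'E'
import numpy as np, cv2, json
from rig import ctrl
def cap(n,f=None):
    c=ctrl.capture(n); c['R']=np.array(c['R']); c['t']=np.array(c['t'])
    if f: cv2.imwrite('pics/'+f,np.array(c['image'])[:,:,::-1])
    return c
def ray(c,u,v,z):
    d=c['R'].T@np.array([(u-c['cx'])/c['fx'],(v-c['cy'])/c['fy'],1]); o=-c['R'].T@c['t']
    return o+d*(z-o[2])/d[2]
def proj(c,X):
    p=c['R']@np.array(X,float)+c['t']; return c['fx']*p[0]/p[2]+c['cx'],c['fy']*p[1]/p[2]+c['cy']
def red(c):
    h=cv2.cvtColor(np.array(c['image']),cv2.COLOR_RGB2HSV)
    m=(((h[...,0]<8)|(h[...,0]>172))&(h[...,1]>140)&(h[...,2]>60)).astype(np.uint8)
    n,l,s,ce=cv2.connectedComponentsWithStats(m); return [(s[i].tolist(),ce[i].tolist()) for i in range(1,n) if s[i][4]>20]
E
python3 - <<'E'
from h import *
for n in('top','side'):
    c=cap(n,n+'0.png'); print(n,-c['R'].T@c['t'],c['fx'],red(c))
    for s,ce in red(c): print(ray(c,*ce,185))
s=ctrl.sense(); print({k:np.round(v,3).tolist() for k,v in s.items()})
E
```

```text
top [355.59578999 -41.28250135 964.61320154] 421.6302392126351 [([547, 108, 13, 5, 40], [553.875, 109.975]), ([238, 180, 16, 17, 188], [245.63829787234042, 187.86702127659575]), ([174, 278, 6, 10, 22], [176.95454545454547, 282.6818181818182])]
[ 634.07504388 -523.87238343  185.        ]
[491.32531163  54.90283698 185.        ]
[315.51879146 180.4718388  185.        ]
side [ 387.95558885 -853.02432321  516.75199725] 517.5571622847577 [([279, 170, 13, 5, 40], [286.0, 172.4])]
[493.57721724  52.62702495 185.        ]
{'time_s': 0.1, 'joints': [-1.42, 0.313, 1.498, 0.0, 1.331, -0.223], 'dq': [-0.001, -0.002, -0.003, 0.0, -0.0, -0.0], 'tau': [0.003, -41.29, -26.014, -0.0, 0.003, -0.0], 'eef_pos': [191.67, -488.622, 303.42], 'ee_rot': [-0.001, 0.983, 0.186, 0.0], 'force': [-0.176, -0.147, 0.516], 'wrist_torque': [0.007, 0.002, 0.028], 'grip_force': 0.0, 'grip_width': 0.999}
```

View pics/top0.png

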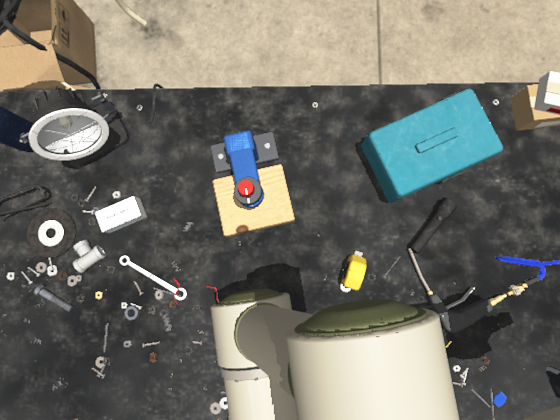

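View pics/side0.png

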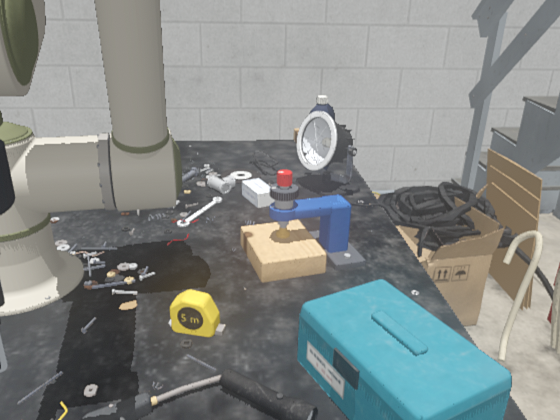

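```bash
python3 - <<'E'
from h import *
a=cv2.imread('pics/top0.png')[150:230,195:300]; b=cv2.imread('pics/side0.png')[130:250,215:375]
cv2.imwrite('pics/crop0.png',np.hstack([cv2.resize(a,(525,400),interpolation=2)[:, :390],cv2.resize(b,(400,400),interpolation=2)][:2]))
E
```

```text
(no output)
```

The top view shows the red knob at (246,188) on the stand, with the column up-image (+x) and the tape at (354,271). The side view shows the knob at (285,178), the ring at (285,195) and the tape at (194,313).

View pics/crop0.png

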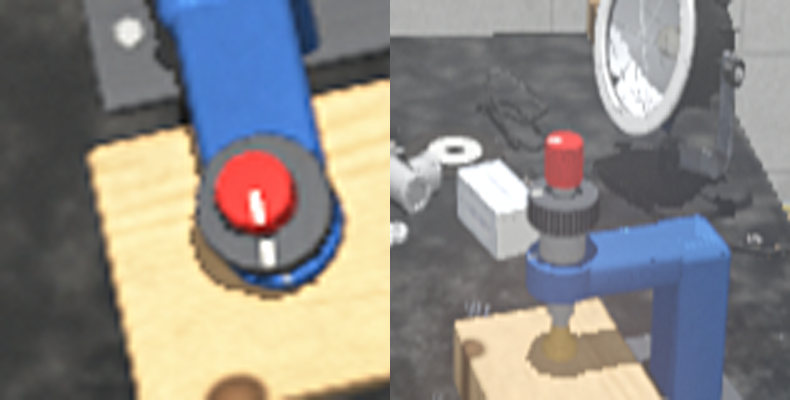

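```bash
python3 - <<'E'
from h import *
for n in('top','side'):
    c=cap(n); im=np.array(c['image']).astype(int); R,G,B=im[...,0],im[...,1],im[...,2]
    m=((R>90)&(R>2.2*G)&(R>2.2*B)).astype(np.uint8)
    m[:, :200]=0; m[:,330:]=0; m[:150]=0; m[230:]=0
    ys,xs=np.nonzero(m)
    print(n,'red bbox',xs.min(),xs.max(),ys.min(),ys.max(),xs.mean(),ys.mean())
    w=((im.min(2)>150)&(np.ptp(im,2)<40)); w=w[150:230,200:300] ; yy,xx=np.nonzero(w); 
    if n=='top': print('white',[(int(x)+200,int(y)+150) for x,y in zip(xx,yy)])
    # predicted bbox for candidate axis
    def pb(x,y,r=14,z0=162,z1=187):
        t=np.linspace(0,6.28,60); P=np.array([proj(c,(x+r*np.cos(a),y+r*np.sin(a),z)) for a in t for z in(z0,z1)]); return np.r_[P.min(0),P.max(0)].round(1)
    for p in((490,55),(492,53),(494,57)): print(p,pb(*p))
    # blue arm direction in top
    b=((B>90)&(B>1.8*R)).astype(np.uint8); b[:, :200]=0; b[:,280:]=0; b[:120]=0; b[220:]=0
    ys,xs=np.nonzero(b)
    if n=='top': print('blue',cv2.minAreaRect(np.c_[xs,ys].astype(np.float32)))
E
```

```text
top red bbox 238 253 180 196 245.63829787234042 187.86702127659575
white [(220, 153), (218, 154), (219, 154), (220, 154), (221, 154), (222, 154), (218, 155), (219, 155), (220, 155), (221, 155), (222, 155), (223, 155), (218, 156), (219, 156), (220, 156), (221, 156), (222, 156), (223, 156), (218, 157), (219, 157), (220, 157), (221, 157), (222, 157), (219, 158), (220, 158), (221, 158), (220, 159), (246, 188), (245, 189), (246, 189), (245, 190), (246, 190), (245, 191), (246, 191), (263, 191), (246, 192), (247, 192), (246, 193), (247, 193), (247, 198), (248, 198), (249, 198), (247, 199), (248, 199), (249, 199), (247, 200), (248, 200), (249, 200), (247, 201), (248, 201), (249, 201), (247, 202), (248, 202), (249, 202), (252, 205)]
(490, 55) [238.  181.  254.2 197.7]
(492, 53) [239.1 180.  255.3 196.7]
(494, 57) [237.  179.  253.2 195.7]
blue ((245.67649841308594, 169.20590209960938), (75.91365051269531, 29.83188247680664), 75.96376037597656)
side red bbox 279 291 170 185 285.9268292682927 173.02439024390245
(490, 55) [276.2 168.5 291.5 186.2]
(492, 53) [277.4 168.8 292.7 186.6]
(494, 57) [278.3 168.1 293.5 185.8]
```

The crop shows knob and ring marks both pointing toward −x, with the axis at about (492, 56). The top and side views agree, and the stand yaw is about +12°. I'm moving above the knob and pre-turning the wrist so it has clockwise travel.

```bash
python3 -m creep '[[[2,4,0,0,0,4],[4,8,0,0,0,7],[6,11,0,0,0,10],[8,14,0,0,0,13],[10,18,0,0,0,16],[11,20,0,0,0,19],[12,21.8,0,0,0,21],[12,21.8,0,0,0,21],[12,21.8,0,0,0,21],[12,21.8,0,0,0,21],[12,21.8,0,0,0,21],[12,21.8,0,0,0,21],[12,21.8,0,0,0,21],[12,21.8,0,0,0,21],[12,21.8,0,0,0,21],[12,21.8,0,0,0,21],[12,21.8,0,0,0,21],[12,21.8,0,0,0,21],[12,21.8,0,0,0,21]]]' 85
python3 - <<'E'
from h import *
s=ctrl.sense(); print({k:np.round(s[k],3).tolist() for k in('joints','eef_pos','ee_rot','force','wrist_torque')})
c=cap('side','side1.png')
E
```

```text
time_s: 1.78
eef_pos: [491.4, 55.3, 303.9]
ee_rot: [-0.0, 0.452, 0.892, -0.0]
force: [-0.9, 0.1, 0.0]
grip_width: 0.996
grip_force: 0.0
{'joints': [-0.125, 0.246, 1.587, -0.0, 1.31, -0.759], 'eef_pos': [491.386, 55.301, 303.89], 'ee_rot': [-0.0, 0.452, 0.892, -0.0], 'force': [-0.877, 0.108, 0.008], 'wrist_torque': [-0.018, 0.017, 0.011]}
```

```bash
python3 -m creep '[[[0.02,0,-1,0,0,0],[0.02,0,-2,0,0,0],[0.02,0,-2.7,0,0,0],[0.02,0,-2.7,0,0,0],[0.02,0,-2.7,0,0,0]]]' 85
python3 - <<'E'
from h import *
c=cap('side'); cv2.imwrite('pics/a.png',cv2.resize(np.array(c['image'])[110:260,200:370,::-1],(680,600),interpolation=2))
print(ctrl.sense()['eef_pos'],ctrl.sense()['wrist_torque'])
E
```

```text
time_s: 2.25
eef_pos: [492.1, 55.5, 236.6]
ee_rot: [-0.0, 0.451, 0.892, -0.0]
force: [-0.1, -0.5, 0.7]
grip_width: 0.993
grip_force: 0.0
[492.47781516  55.60019394 237.51225778] [ 0.01584473 -0.07917907  0.0310656 ]
```

View pics/a.png

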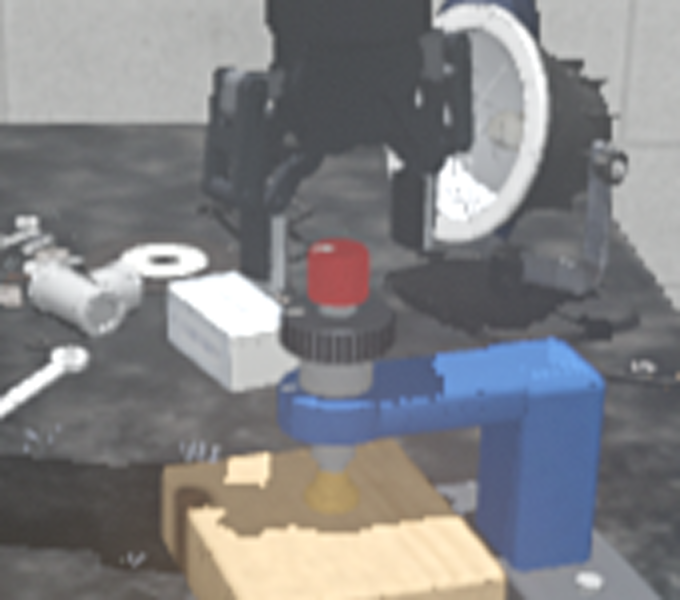

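The view shows the open fingers either side of the knob at (338,272), with the tips just above ring height and the foot a little above the block. I'll close.

```bash
python3 -m creep '[[[0,0,0,0,0,0],[0,0,0,0,0,0],[0,0,0,0,0,0],[0,0,0,0,0,0],[0,0,0,0,0,0],[0,0,0,0,0,0],[0,0,0,0,0,0],[0,0,0,0,0,0],[0,0,0,0,0,0],[0,0,0,0,0,0],[0,0,0,0,0,0],[0,0,0,0,0,0]]]' 0 40
cat > s.py <<'E'
from h import *
s=ctrl.sense()
print({k:np.round(s[k],3).tolist() for k in('joints','eef_pos','ee_rot','force','wrist_torque','grip_width','grip_force')})
q=s['ee_rot'];print('yaw',np.degrees(2*np.arctan2(q[2],q[1])))
E
python3 s.py
```

```text
time_s: 3.3
eef_pos: [491.3, 55.5, 237.2]
ee_rot: [-0.001, 0.451, 0.893, -0.002]
force: [-10.5, -6.6, 10.7]
grip_width: 0.314
grip_force: 39.5
{'joints': [-0.124, 0.312, 1.682, -0.003, 1.149, -0.759], 'eef_pos': [491.298, 55.494, 237.156], 'ee_rot': [-0.001, 0.451, 0.893, -0.002], 'force': [-10.506, -6.633, 10.662], 'wrist_torque': [-1.088, 1.747, 0.053], 'grip_width': 0.314, 'grip_force': 39.492}
yaw 126.4393051000561
```

```bash
python3 -m creep '[[[-0.04,-0.03,0.03,0,0,0],[-0.04,-0.03,0.03,0,0,0],[-0.04,-0.03,0.03,0,0,0]]]'; python3 s.py
```

```text
time_s: 3.55
eef_pos: [491.0, 55.3, 237.3]
ee_rot: [-0.0, 0.451, 0.893, -0.0]
force: [-2.2, -1.6, 2.6]
grip_width: 0.311
grip_force: 40.7
{'joints': [-0.125, 0.311, 1.684, -0.001, 1.147, -0.761], 'eef_pos': [491.026, 55.319, 237.271], 'ee_rot': [-0.0, 0.451, 0.893, -0.0], 'force': [-2.238, -1.623, 2.593], 'wrist_torque': [-0.466, 0.575, 0.093], 'grip_width': 0.311, 'grip_force': 40.691}
yaw 126.42401452795937
```

```bash
python3 -m creep '[[[0,0,0,0,0,-0.5],[0,0,0,0,0,-1],[0,0,0,0,0,-1.5],[0,0,0,0,0,-2],[0,0,0,0,0,-2],[0,0,0,0,0,-2]]]'>/dev/null; python3 s.py
python3 -m creep '[[[0,0,0,0,0,-0.5],[0,0,0,0,0,-1],[0,0,0,0,0,-1],[0,0,0,0,0,-1]]]'>/dev/null; python3 s.py
```

```text
{'joints': [-0.125, 0.311, 1.684, -0.001, 1.147, -0.587], 'eef_pos': [491.074, 55.34, 237.274], 'ee_rot': [-0.0, 0.526, 0.85, -0.0], 'force': [-3.575, -3.392, 3.525], 'wrist_torque': [-0.534, 0.642, -0.099], 'grip_width': 0.306, 'grip_force': 40.81}
yaw 116.48591670015117
{'joints': [-0.125, 0.311, 1.684, -0.001, 1.147, -0.5], 'eef_pos': [491.084, 55.337, 237.26], 'ee_rot': [-0.0, 0.563, 0.827, -0.0], 'force': [-4.479, -3.962, 3.632], 'wrist_torque': [-0.602, 0.651, -0.079], 'grip_width': 0.309, 'grip_force': 40.795}
yaw 111.49378726824803
```

```bash
cat > w.py <<'E'
from h import *
T=[];F=[]
for i in range(3):
    c=ctrl.capture('top'); s=ctrl.sense(); T.append(s['wrist_torque'][2]);F.append(s['force'])
q=s['ee_rot'];print('t',round(s['time_s'],2),'yaw %.1f'%np.degrees(2*np.arctan2(q[2],q[1])),'tz',np.round(T,3),'F',np.mean(F,0).round(1),'pos',np.round(s['eef_pos'],1))
E
python3 w.py
for i in 1 2 3; do python3 -m creep '[[[0,0,0,0,0,-0.5],[0,0,0,0,0,-1],[0,0,0,0,0,-1]]]'>/dev/null; python3 w.py; done
```

```text
t 4.53 yaw 111.5 tz [-0.001 -0.108 -0.073] F [-3.7 -3.7  3.9] pos [491.1  55.3 237.2]
t 4.93 yaw 106.5 tz [-0.049 -0.087 -0.047] F [-3.9 -3.4  3.5] pos [491.1  55.3 237.3]
t 5.33 yaw 101.5 tz [-0.086 -0.099 -0.023] F [-3.9 -3.4  3.2] pos [491.1  55.4 237.3]
t 5.73 yaw 96.5 tz [-0.069 -0.108 -0.041] F [-3.6 -3.7  4. ] pos [491.1  55.4 237.2]
```

```bash
cat > w.py <<'E'
from h import *
T=[];F=[];U=[]
for i in range(5):
    c=ctrl.capture('top'); s=ctrl.sense(); T.append(s['wrist_torque'][2]);F.append(s['force']);U.append(s['tau'][5])
q=s['ee_rot'];print('t',round(s['time_s'],2),'yaw %.1f'%np.degrees(2*np.arctan2(q[2],q[1])),'tz %.3f'%np.mean(T),'tau6',np.round(U,3),'F',np.mean(F,0).round(1))
E
python3 w.py
for i in 1 2 3; do python3 -m creep '[[[0,0,0,0,0,-0.5],[0,0,0,0,0,-1],[0,0,0,0,0,-1]]]'>/dev/null; python3 w.py; done
```

```text
t 5.98 yaw 96.5 tz -0.093 tau6 [-0.075 -0.076 -0.076 -0.076 -0.076] F [-4.1 -3.3  3.5]
t 6.48 yaw 91.5 tz -0.047 tau6 [ 0.157 -0.02  -0.061 -0.069 -0.07 ] F [-3.9 -3.4  3.4]
t 6.98 yaw 86.6 tz -0.095 tau6 [ 0.158 -0.028 -0.07  -0.078 -0.079] F [-4.1 -3.9  3.9]
t 7.48 yaw 81.6 tz -0.078 tau6 [ 0.157 -0.02  -0.061 -0.069 -0.07 ] F [-3.9 -3.6  3.7]
```

```bash
sed -i 's/range(5)/range(4)/' w.py
for i in 1 2 3; do python3 -m creep '[[[0,0,0,0,0,-0.5],[0,0,0,0,0,-1],[0,0,0,0,0,-1]]]'>/dev/null; python3 w.py; done
```

```text
t 7.93 yaw 76.6 tz -0.079 tau6 [ 0.158 -0.026 -0.069 -0.077] F [-3.5 -3.8  3.5]
t 8.38 yaw 71.6 tz -0.069 tau6 [ 0.158 -0.02  -0.061 -0.068] F [-3.4 -3.9  3.9]
t 8.83 yaw 66.6 tz -0.081 tau6 [ 0.158 -0.02  -0.061 -0.068] F [-3.4 -4.   3.7]
```

```bash

python3 - <<'E'
from h import *
c=cap('side'); b=np.array(c['image'])[190:260,240:340,::-1]; a=cv2.imread('pics/side0.png')[190:260,240:340]
cv2.imwrite('pics/b.png',cv2.resize(np.hstack([a,b]),(800,280),interpolation=2))
E
```

```text
(no output)
```

View pics/b.png

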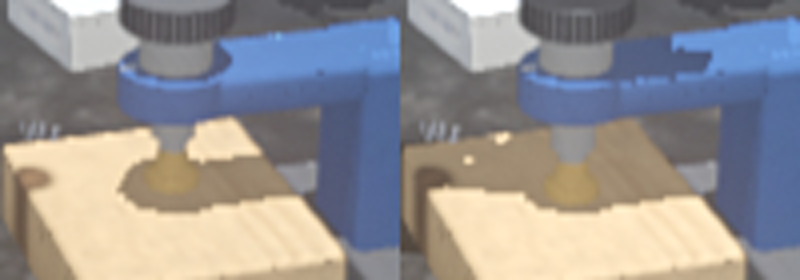

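```bash

for i in 1 2 ; do python3 -m creep '[[[0,0,0,0,0,-0.5],[0,0,0,0,0,-1],[0,0,0,0,0,-1]]]'>/dev/null; python3 w.py; done
```

```text
t 9.33 yaw 61.6 tz -0.065 tau6 [ 0.158 -0.023 -0.065 -0.072] F [-3.  -3.8  3.5]
t 9.78 yaw 56.6 tz -0.076 tau6 [ 0.158 -0.02  -0.06  -0.068] F [-3.  -4.4  3.2]
```

The foot's tip has dropped from row 190 to row 202, so the knob is turning without slip, and there's no contact yet.

```bash

for i in 1 2 ; do python3 -m creep '[[[0,0,0,0,0,-0.5],[0,0,0,0,0,-1],[0,0,0,0,0,-1]]]'>/dev/null; python3 w.py; done
```

```text
t 10.23 yaw 51.6 tz -0.069 tau6 [ 0.158 -0.019 -0.06  -0.068] F [-3.4 -4.   3.5]
t 10.68 yaw 46.6 tz -0.068 tau6 [ 0.159 -0.018 -0.059 -0.067] F [-3.1 -3.9  3.6]
```

```bash
python3 -m creep '[[[0,0,0,0,0,-0.5],[0,0,0,0,0,-1],[0,0,0,0,0,-1]]]'>/dev/null; python3 w.py
```

```text
t 11.13 yaw 41.6 tz -0.017 tau6 [ 0.189  0.011 -0.03  -0.038] F [-3.3 -4.4  3.7]
```

```bash
python3 -m creep '[[[0,0,0,0,0,-0.5],[0,0,0,0,0,-1],[0,0,0,0,0,-1]]]'>/dev/null; python3 w.py
```

```text
t 11.58 yaw 36.6 tz -0.037 tau6 [ 0.219  0.041 -0.    -0.008] F [-3.1 -4.5  3.1]
```

Contact came at yaw about 46.5°, and the load is now about 10 N from both the torque and the angle. Another 4.5° or so should reach 15 N.

```bash
python3 -m creep '[[[0,0,0,0,0,-0.4],[0,0,0,0,0,-0.9],[0,0,0,0,0,-0.9]]]'>/dev/null; python3 w.py
```

```text
t 12.03 yaw 32.1 tz 0.033 tau6 [0.249 0.074 0.033 0.026] F [-2.8 -4.   3.5]
```

The torque is +0.092 N m, or about 15.3 N. I'm releasing and lowering the open fingers to the ring.

```bash
python3 -m creep '[[[0,0,0,0,0,0],[0,0,0,0,0,0],[0,0,0,0,0,0],[0,0,0,0,0,0],[0,0,0,0,0,0],[0,0,0,0,0,0],[0,0,0,0,0,0],[0,0,0,0,0,0],[0,0,0,0,0,0]]]' 85 40; python3 w.py
python3 -m creep '[[[-0.02,-0.02,-0.5,0,0,0],[-0.02,-0.02,-1,0,0,0],[-0.02,-0.02,-1.44,0,0,0],[-0.02,-0.02,-1.44,0,0,0],[-0.02,-0.02,-1.44,0,0,0]]]'; python3 - <<'E'
from h import *
c=cap('side'); cv2.imwrite('pics/c.png',cv2.resize(np.array(c['image'])[130:250,215:355,::-1],(700,600),interpolation=2))
E
```

```text
time_s: 12.78
eef_pos: [491.2, 55.5, 237.1]
ee_rot: [-0.0, 0.961, 0.275, 0.0]
force: [-0.3, 0.2, 0.5]
grip_width: 0.997
grip_force: 0.0
t 12.98 yaw 31.9 tz 0.001 tau6 [-0.001 -0.001 -0.001 -0.001] F [-0.1 -0.   0.2]
time_s: 13.4
eef_pos: [490.6, 55.0, 201.1]
ee_rot: [-0.0, 0.961, 0.275, -0.0]
force: [0.6, 0.2, 0.8]
grip_width: 0.995
grip_force: 0.0
```

View pics/c.png

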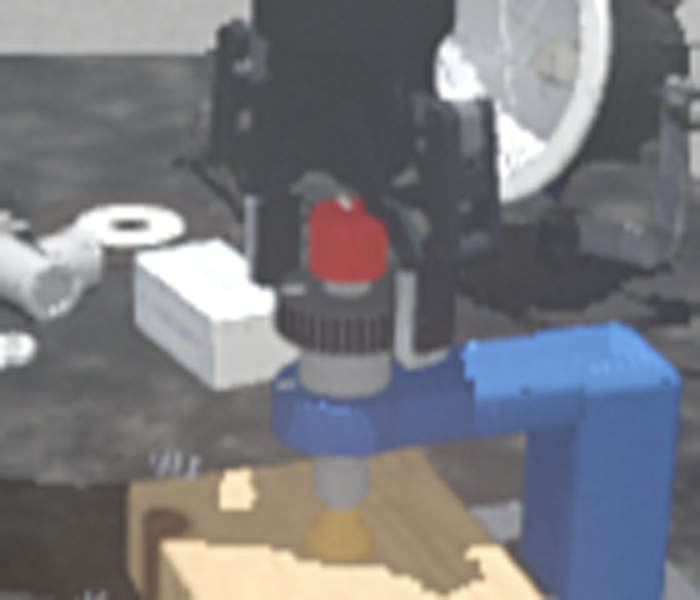

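The fingers straddle the ring at (335,320), clear of the red knob at (345,240), and the foot is on the block at (342,535). I'll close on the ring.

```bash
python3 -m creep '[[[0,0,0,0,0,0],[0,0,0,0,0,0],[0,0,0,0,0,0],[0,0,0,0,0,0],[0,0,0,0,0,0],[0,0,0,0,0,0],[0,0,0,0,0,0],[0,0,0,0,0,0]]]' 0 40; python3 w.py
```

```text
time_s: 14.12
eef_pos: [490.9, 55.0, 202.1]
ee_rot: [0.0, 0.961, 0.275, 0.001]
force: [-2.6, 0.3, 6.1]
grip_width: 0.612
grip_force: 41.1
t 14.32 yaw 31.9 tz 0.050 tau6 [0.05 0.05 0.05 0.05] F [-1.7 -0.1  5.3]
```

```bash
python3 -m creep '[[[0,0,0.02,0,0,-0.5],[0,0,0.02,0,0,-1],[0,0,0.02,0,0,-1]]]'>/dev/null; python3 w.py
python3 -m creep '[[[0,0,0,0,0,-0.5],[0,0,0,0,0,-1],[0,0,0,0,0,-1.5],[0,0,0,0,0,-2],[0,0,0,0,0,-2.5],[0,0,0,0,0,-3],[0,0,0,0,0,-3.5],[0,0,0,0,0,-4],[0,0,0,0,0,-4.5],[0,0,0,0,0,-5],[0,0,0,0,0,-5.5],[0,0,0,0,0,-6],[0,0,0,0,0,-6.5],[0,0,0,0,0,-7],[0,0,0,0,0,-7.5],[0,0,0,0,0,-8],[0,0,0,0,0,-8.5],[0,0,0,0,0,-9],[0,0,0,0,0,-9]]]'>/dev/null; python3 w.py
```

```text
t 14.77 yaw 27.0 tz -0.115 tau6 [ 0.17  -0.026 -0.093 -0.098] F [-0.4  0.1  4.1]
t 16.55 yaw -18.0 tz -0.115 tau6 [ 0.09  -0.068 -0.109 -0.118] F [-0.6  1.   5.2]
```

```bash
sed -i 's/range(4)/range(2)/' w.py
for i in 1 2 3; do python3 -m creep '[[[0,0,0,0,0,-0.3],[0,0,0,0,0,-0.6],[0,0,0,0,0,-0.6]]]'>/dev/null; python3 w.py; done
```

```text
t 16.9 yaw -21.0 tz -0.098 tau6 [-0.006 -0.093] F [-1.   0.9  5.4]
t 17.25 yaw -24.0 tz -0.106 tau6 [-0.006 -0.092] F [-0.5  1.1  5.3]
t 17.6 yaw -27.0 tz -0.108 tau6 [-0.006 -0.092] F [-1.1  0.9  4.9]
```

```bash

for i in 1 2 ; do python3 -m creep '[[[0,0,0,0,0,-0.3],[0,0,0,0,0,-0.6],[0,0,0,0,0,-0.6]]]'>/dev/null; python3 w.py; done
```

```text
t 17.95 yaw -30.0 tz -0.099 tau6 [-0.006 -0.092] F [0.  0.6 4.8]
t 18.3 yaw -33.0 tz -0.136 tau6 [-0.006 -0.093] F [-0.6  1.   4.6]
```

```bash

for i in 1 2 ; do python3 -m creep '[[[0,0,0,0,0,-0.3],[0,0,0,0,0,-0.6],[0,0,0,0,0,-0.6]]]'>/dev/null; python3 w.py; done
```

```text
t 18.65 yaw -36.0 tz -0.091 tau6 [-0.006 -0.093] F [-0.7  1.6  5.6]
t 19.0 yaw -38.9 tz 0.960 tau6 [1.09  0.982] F [-0.   1.6  5.6]
```

```bash

python3 -m creep '[[[0,0,0,0,0,-0.3],[0,0,0,0,0,-0.6],[0,0,0,0,0,-0.6]]]'>/dev/null; python3 w.py
```

```text
t 19.35 yaw -42.0 tz 0.640 tau6 [0.769 0.653] F [2.  1.1 5.3]
```

The stop was felt at yaw about −38°: torque rose to 1 N m after a 70° turn. The last 3° slipped on the ring at the stop. I'm opening and withdrawing.

```bash
python3 -m creep '[[[0,0,0,0,0,0],[0,0,0,0,0,0],[0,0,0,0,0,0],[0,0,0,0,0,0],[0,0,0,0,0,0],[0,0,0,0,0,0],[0,0,0,0,0,0],[0,0,0,0,0,0]]]' 85 40
python3 -m creep '[[[0,0,1,0,0,0],[0,0,2,0,0,0],[0,0,3,0,0,0],[0,0,4,0,0,0],[-1,-1,5,0,0,0],[-2,-2,5,0,0,0],[-3,-4,5,0,0,0],[-4,-5,5,0,0,0],[-5,-7,5,0,0,0],[-5,-8,5,0,0,0],[-5,-9,5,0,0,0],[-5,-9,5,0,0,0],[-5,-9,5,0,0,0]]]'
python3 - <<'E'
from h import *
t=cap('top'); s=cap('side')
a=np.array(t['image'])[150:230,195:275,::-1]; b=np.array(s['image'])[150:270,215:355,::-1]
cv2.imwrite('pics/d.png',np.hstack([cv2.resize(a,(342,342),interpolation=2),cv2.resize(b,(399,342),interpolation=2)]))
im=np.array(t['image']).astype(int); w=((im.min(2)>150)&(np.ptp(im,2)<40)); yy,xx=np.nonzero(w[178:215,225:268]); print([(int(x)+225,int(y)+178) for x,y in zip(xx,yy)])
print(proj(t,(491,55.3,187)),proj(t,(491,55.3,156)))
E
```

```text
time_s: 20.02
eef_pos: [490.7, 55.0, 201.6]
ee_rot: [-0.0, 0.933, -0.359, -0.0]
force: [0.1, -0.3, 0.5]
grip_width: 0.996
grip_force: 0.0
time_s: 21.1
eef_pos: [365.4, -170.9, 326.5]
ee_rot: [-0.0, 0.933, -0.36, -0.0]
force: [0.2, 0.5, 0.2]
grip_width: 0.995
grip_force: 0.0
[(241, 187), (242, 187), (243, 187), (244, 187), (238, 188), (239, 188), (240, 188), (241, 188), (242, 188), (243, 188), (239, 189), (263, 191), (236, 194), (237, 194), (238, 194), (239, 194), (236, 195), (237, 195), (238, 195), (239, 195), (236, 196), (237, 196), (238, 196), (236, 197), (252, 205)]
(np.float64(245.29651439075738), np.float64(187.85805321913818)) (np.float64(247.2427883780264), np.float64(190.57208256385866))
```

View pics/d.png

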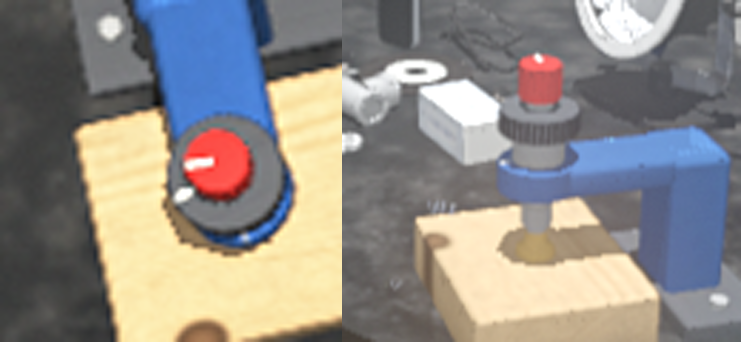

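The ring mark at (237,195) has moved 70° clockwise, to the stop. The knob line at (240,188) is turned about 95°, as gripped, and the foot bears on the block, which hasn't moved.

```bash
python3 -c "
from rig import ctrl
print(ctrl.finish_job())"
```

```text
the job is handed in; nothing more can be done
None
```

The block is nipped at about 15 N by the torque reading, the outer ring is turned 70° clockwise to its felt stop, the gripper is open and clear, and the job is handed in (its verdict was not shown).

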